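# Seat and clamp a spindle in a V-block inspection fixture

### The job

Take the spindle out of the blue cradle and lower it into the two V-blocks of the inspection fixture so that it beds down and centres itself, then slide it along the Vs until its end is firmly but gently against the face of the brass stop screw. Finally swing the red clamp fully round over the spindle so that the clamp holds it there. Never jam or hammer the spindle against blocks or stop, and leave the other things on the bench alone.

Things in the scene. Friction and masses are not known exactly. Their poses are not given: they have to be found in the camera images.
- shaft: Spindle, about 0.3 kg: copper-coloured centre drum, 28 mm diameter, 44 mm long, with a bright steel journal of 20 mm diameter, 45 mm long on each side; 134 mm over all, the same both ways round. Origin at its very centre on the axis; x runs along the axis. It starts in the cradle; grip it across the drum. Dragging it along the Vs takes about 2 to 6 N by itself.
- cradle: Blue plastic cradle, fixed: 130 x 64 x 6 mm base with two V-notched walls (14 mm thick, centred at x = +-46 mm, tops 35 mm high). Origin under its centre; x along the notches. The spindle lies in it with its axis 34 mm above the bench.
- fixture: Steel fixture, fixed to the bench: plate 10 mm thick (x -100 to +90, y +-53 mm) with two V-blocks centred at x = -46 and +46 mm, each 20 mm thick along x, 54 mm wide, tops 49 mm above the bench; 90 degree Vs, mouths 34 mm wide. Origin under the plate midway between the blocks; x along the Vs, away from the stop; z up.
- v_centre (a point): Point on the axis that a bedded spindle has, midway between the blocks: fixture x = 0, y = 0, z = 46 mm. Between the blocks 72 mm are free for drum and fingers, down to the plate top at z = 10 mm, so the spindle's centre can go down only at fixture x of -12 to +12 mm; at x = +8 mm it is clear of stop screw and pin, however set.
- stop_post: Aluminium post, 14 x 30 x 50 mm, origin at its foot at fixture x = -88, z = 10 mm. It carries the brass stop screw (11 mm diameter, on the bedded spindle's axis), a rigid stop facing fixture +x. Its setting changes and is not measured: the spindle is home with its centre somewhere from x = -6 to +2 mm, to be found by feel. Firm is 2.5 N or more on the screw; above 15 N spoils it.
- seat_pin (a joint): White pin (4 mm diameter) that stands 3 mm out of the stop screw's face on a soft spring (0.1 to 0.3 N), m: 0 = out, 0.003 = pushed in flush by a spindle that is home against the screw.
- clamp (a joint): Red swing clamp, rad: 0 = open (arm points along fixture +x), pi/2 = fully closed on its own stop (arm across the spindle, pointing to fixture -y). It turns clockwise seen from above about a vertical axis at fixture x = 46, y = 45 mm; friction of about 0.08 N m holds it where it is left. Open, it leaves no room for a gripper behind the spindle's far end: slide the spindle by its drum.
- clamp_knob (a point): Middle of the clamp's upright black knob (16 mm diameter, 28 mm tall, middle 86 mm and top 100 mm above the bench), 66 mm from the clamp's pivot. The red arm below it is 8 mm thick, its top 72 mm above the bench.
- plunger: White round-nosed spring plunger (nose radius 8 mm) under the clamp arm, 45 mm from the pivot; origin at the nose's centre. It rides up 2.5 mm over a bedded spindle and presses it down with 3 to 7 N.
- loupe: Black loupe, 36 mm across and 36 mm tall, a bystander; origin under its centre.
- petri_dish: Clear dish, 55 mm across and 12 mm tall, a bystander; origin under its centre.
- sample_board: Small yellow circuit board, 36 x 45 x 11 mm, a bystander; origin under its centre.

How it is judged:
By the outcome, as a careful person would: the job done as asked, in the order asked, and still so for the second after the job is handed in, with the robot touching nothing.
It also fails if it takes over 72 s, if anything falls off the work surface, if the arm or the gripper's body presses on something with over 40 N, if the wrist force passes 120 N, or if a joint passes its speed limit or range.

### The arm

A 6-joint arm with a two-finger parallel gripper is mounted at the origin on a cart in front of the work surface, level with it; the furniture and walls round the work are solid. World frame = base frame: x ahead of the robot, y to its left, z up, the work surface at z = 0. Lengths are in mm, angles in rad, forces in N, time in s.
With the tool pointing down it reaches from about 350 to 875 mm from the base axis. Payload 4.2 kg.
Tool frame: the origin (TCP) lies at the very end of the fingers, on their centre line; the grasp point (between the pads) lies 19 mm behind it; z points along the fingers, y is the line along which they close (so a half turn about z gives the same grasp; the last joint's range is limited). The gripper opens to 85 mm and grips with 20 to 120 N. Pads are 22 mm wide; open, the fingers measure 114 mm over their backs; the gripper's body (76 mm by 85 mm) begins 54 mm behind the grasp point. The pads swing forward as they close: fully open they stand 13 mm farther back than shut.
Start: joints at [1.6, 0.385, 0.008, 0, -1.194, -0.259], TCP at [142.333, 608.556, 231.312] pointing down, gripper open.
Joint ranges: [-3.14, 3.14], [-1.21, 2.06], [-1.07, 1.41], [-3.16, 2.05], [-2.99, -0.16], [-3.1, 3.1]. Speed limits (rad/s): [2.79, 2.79, 3.14, 3.14, 3.14, 3.14].

### API

Orientations are given as a unit quaternion [x, y, z, w].
In Python, from bench import arm gives the robot as it stands. The module is installed in compiled form; this text tells all that it offers.
- The arm moves only by the tool drive_tool, never from a script. Its argument "targets" is a list of rows, each a list of 5 numbers: the closure, from -1 (fully open) to 1 (shut), then the shift along the tool's x, y, z in mm, then the turn about the tool's z in degrees. In form: [[grip, tx, ty, tz, roll], ...]. A call has 1 to 12 rows; each row is the pose to reach, as a shift and turn from the pose commanded when the call began, along the tool's axes at that moment; what a row does not reach only later rows make up. A row lasts 1/10 s, in which the tool goes at most 50 mm and 8.59 degrees, less where a joint would pass 70% of its speed; a pose out of reach is approached as far as the arm can. A call with a gripper value outside its range is refused whole. The fingers move at their own pace and stop on an object; the grip force is fixed at half the most. Time passes only in rows, so rows that repeat a pose let the fingers close. It gives the time, the measured TCP pose, the force, the opening and the grip force at its end, in the units of the state.
- arm.read_state(): the state, without advancing time (a new reading comes with each control period).
- arm.get_image(name): name is "scene" or "top"; returns the picture (400x640x3 uint8, blue, green, red); there is no depth.
- arm.camera_params(name): a dict with "fov_y" (degrees; the focal length in pixels is half the picture's height over the tangent of half this angle, whatever the lens; pixels are square), "cx", "cy" (the principal point, pixels), "rvec" (rotation vector, rad) and "tvec" (3), from world to camera coordinates, as OpenCV has them. Camera axes: x right, y down, z forward; pixel columns grow to the right and rows downward; lengths in mm; the calibration is good to about 2 mm. A picture is of the moment at which its call begins. camera_params takes no time and is no camera call.
- arm.job_done(): hands the job in; it is judged then, once.
The state is a dict: "clock": time; "joints": joint angles; "joint_vel": joint speeds; "joint_efforts": joint torques, N m; "position": TCP position; "ee_rot": TCP orientation; "contact_force": force on the tool from outside, world axes, zero at the start; "wrist_torque": the same for the moment, N m; "gripper_width": finger opening in mm; "grasp_force": force on a finger pad.
Only numpy, scipy, OpenCV 4.12 (cv2) and the standard library are available. Lean on these libraries where they do the work, as an engineer would, in place of code of your own. Each camera call takes 0.05 s, during which the arm holds its last target. There are 200 camera calls.

## Working session

There is one attempt and no reset: what is moved stays moved. The work goes in short steps, Python scripts to look and compute and a tool call to move; the robot and the scene stay as the last step left them, time stands still between calls to the robot, and variables do not carry over. Pictures are saved under pics/ and viewed, at most 13 in all, crops included, and the job is handed in when it is done.

Besides the shell and the picture viewer there is one more tool, called after "Request:" in YAML: its name, and indented under it one key for each argument. drive_tool: Moves the arm, as the interface text tells. Its arguments: {"type":"object","properties":{"targets":{"type":"array","items":{"type":"array","items":{"type":"number"}}}},"required":["targets"]}

```bash
mkdir -p pics
python3 - <<'E'
from bench import arm
import cv2
for n in("scene","top"):
    cv2.imwrite(f"pics/{n}0.png",arm.get_image(n)); print(n,arm.camera_params(n))
s=arm.read_state(); print(s)
E
```

```text
scene {'fov_y': 45.89735975280069, 'cx': 320.7441298294643, 'cy': 195.35003417452504, 'rvec': array([ 0.63325723, -2.56395422,  1.30933353]), 'tvec': array([490.81816586, 192.24717316, 720.05991305])}
top {'fov_y': 49.70991923094692, 'cx': 319.30985994827745, 'cy': 204.79377735611197, 'rvec': array([ 2.18728121, -2.12737543,  0.11492034]), 'tvec': array([ 19.01318288, 552.17323715, 873.32621049])}
{'clock': 0.1, 'joints': array([ 1.59961385e+00,  3.85510280e-01,  6.74210136e-03, -4.26284080e-04,
       -1.19403303e+00, -2.58599210e-01]), 'joint_vel': array([-9.02871115e-04, -3.32433850e-03,  3.29172165e-03,  4.22850030e-03,
        1.65021961e-03,  5.04980708e-05]), 'joint_efforts': array([-1.60452928e-04, -3.93318415e+01,  1.88930869e+01,  4.19785157e+00,
       -2.54712308e-03,  4.71419511e-06]), 'position': array([142.220904  , 608.05197072, 230.30582107]), 'ee_rot': array([ 9.93397770e-01, -1.14716289e-01, -5.25078636e-05,  1.02047833e-03]), 'contact_force': array([0.45483518, 0.4947329 , 0.42017596]), 'wrist_torque': array([ 0.02467248, -0.03257927,  0.03341895]), 'grasp_force': 0.0, 'gripper_width': 85.40414566460053}
```

View pics/top0.png

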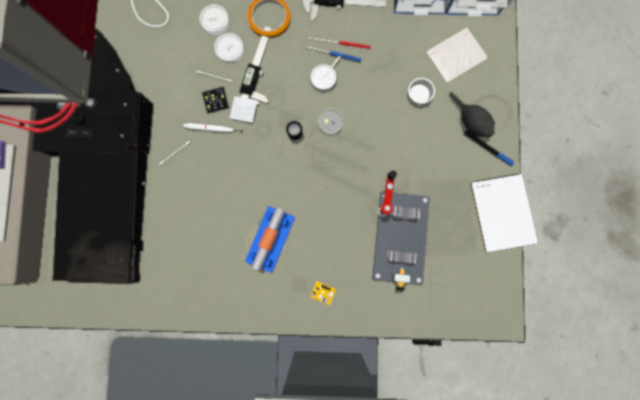

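View pics/scene0.png

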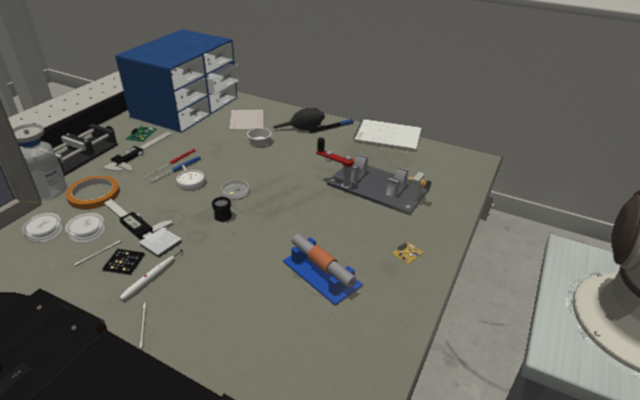

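```bash
cat > h.py <<'E'
import numpy as np, cv2
from bench import arm
def cam(n):
    p=arm.camera_params(n); f=200/np.tan(np.radians(p['fov_y']/2))
    K=np.array([[f,0,p['cx']],[0,f,p['cy']],[0,0,1]]); R=cv2.Rodrigues(p['rvec'])[0]
    return K,R,p['tvec'],p['rvec']
def proj(n,P):
    K,R,t,r=cam(n); return cv2.projectPoints(np.array(P,float).reshape(-1,3),r,t,K,None)[0][:,0]
def ray(n,uv,z):
    K,R,t,_=cam(n); c=-R.T@t; d=R.T@np.linalg.inv(K)@np.array([*uv,1.]); return c+d*(z-c[2])/d[2]
def crop(n,x0,y0,w,h,k,out):
    im=arm.get_image(n)[y0:y0+h,x0:x0+w]; cv2.imwrite(out,cv2.resize(im,None,fx=k,fy=k,interpolation=cv2.INTER_CUBIC))
E
python3 - <<'E'
from h import *
a=arm.get_image("top")
f=lambda im,x,y,w,h,k:cv2.resize(im[y:y+h,x:x+w],None,fx=k,fy=k,interpolation=cv2.INTER_CUBIC)
s=arm.get_image("scene")
o=np.zeros((600,800,3),np.uint8)
o[:300,:400]=f(a,240,195,80,60,5)[:300,:400]      
o[:600,400:]=f(a,360,165,80,120,5)
o[300:,:400]=f(s,270,225,100,75,4)
cv2.imwrite("pics/c1.png",o)
cv2.imwrite("pics/c2.png",f(s,305,130,140,90,5))
for n in("top","scene"):
    K,R,t,_=cam(n); print(n,-R.T@t, proj(n,[[0,0,0],[142,608,230],[142,608,400]]))
for uv in[(270,240),(401,238),(401,275),(387,210),(391,177)]: print(uv,ray("top",uv,30))
for uv in[(323,258),(380,185)]: print(uv,ray("scene",uv,30))
E
```

```text
top [447.13460102  24.58947913 931.35463759] [[ 328.70952117  477.77497126]
 [ -59.86944947  442.80329797]
 [-189.31547285  506.37303737]]
scene [234.69126293 645.56419964 569.66183052] [[642.71200768 321.46071766]
 [544.68738421 877.14175292]
 [801.31950373 915.72096539]]
(270, 240) [475.03431637 134.99410129  30.        ]
(401, 238) [ 486.80112255 -137.47561139   30.        ]
(401, 275) [ 410.7360598  -137.96195239   30.        ]
(387, 210) [ 544.56484437 -107.80465293   30.        ]
(391, 177) [ 614.96778998 -115.54079089   30.        ]
(323, 258) [478.17668734 136.62201086  30.        ]
(380, 185) [ 472.53723154 -104.85429848   30.        ]
```

View pics/c1.png

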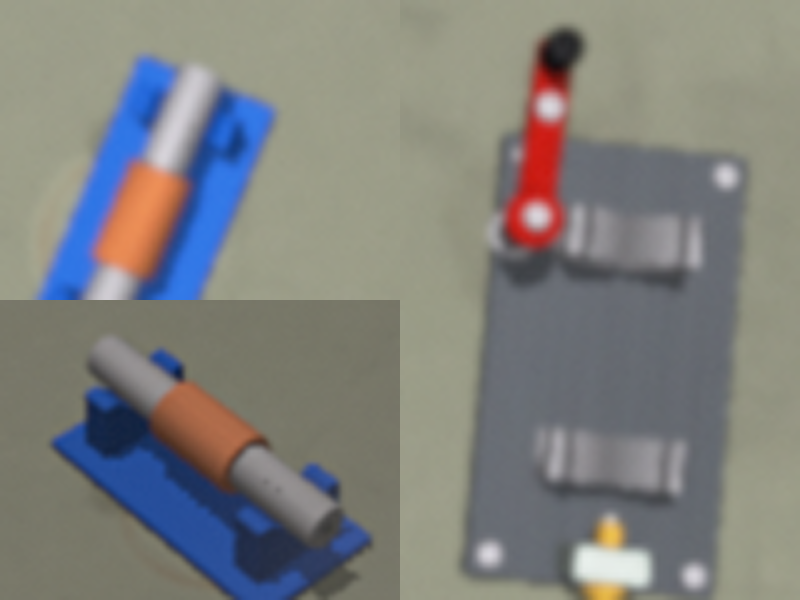

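View pics/c2.png

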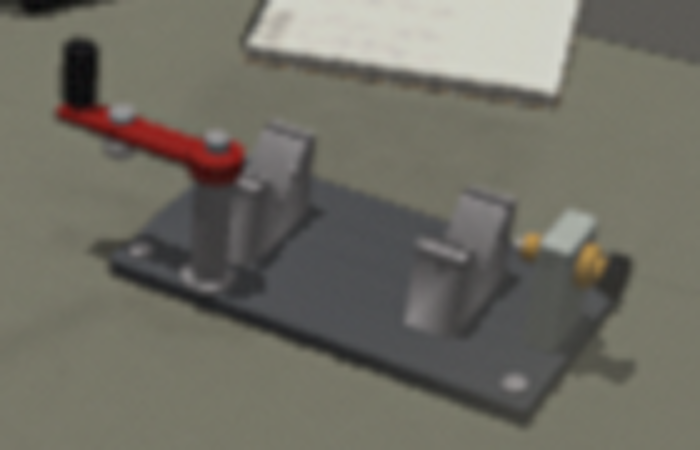

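```bash
cat >> h.py <<'E'
from scipy.optimize import least_squares
def omask(n,im=None):
    im=arm.get_image(n) if im is None else im
    h=cv2.cvtColor(im,cv2.COLOR_BGR2HSV); m=cv2.inRange(h,(3,110,90),(16,255,255))
    k,l,st,c=cv2.connectedComponentsWithStats(m); 
    return (l==1+np.argmax(st[1:,4])).astype(np.uint8)
def cyl(x,y,z,yaw,L=44,r=14):
    a=np.linspace(0,2*np.pi,60); P=[]
    for e in(-L/2,L/2):
        for t in a: P.append([x+e*np.cos(yaw)-r*np.cos(t)*np.sin(yaw),y+e*np.sin(yaw)+r*np.cos(t)*np.cos(yaw),z+r*np.sin(t)])
    return np.array(P)
def mom(c):
    m=cv2.moments(c); x,y=m['m10']/m['m00'],m['m01']/m['m00']
    th=.5*np.arctan2(2*m['mu11'],m['mu20']-m['mu02']); return x,y,th,m['m00']
def fitdrum(n,z,yaw0):
    M=mom(omask(n))
    def f(p):
        q=cv2.convexHull(proj(n,cyl(p[0],p[1],z,p[2])).astype(np.float32)); m=mom(q)
        return [m[0]-M[0],m[1]-M[1],30*np.sin(m[2]-M[2])]
    p=least_squares(f,[475,135,yaw0],x_scale=[1,1,.01],diff_step=1e-4).x
    a=mom(cv2.convexHull(proj(n,cyl(p[0],p[1],z,p[2])).astype(np.float32)))[3]
    return p,M[3]/a
E
cat > a.py <<'E'
from h import *
for n in("top","scene"):
    p,a=fitdrum(n,34,-.4); print(n,p[:2].round(1),np.degrees(p[2]).round(2),"area ratio",round(a,2))
# fixture
T=lambda x,y:(360+(x-400)/5-.4,165+y/5-.4); S=lambda x,y:(305+x/5-.4,130+y/5-.4)
F={"top":[(T(503,133),(90,53,10)),(T(747,157),(90,-53,10)),(T(463,575),(-100,53,10)),(T(566,46),(112,45,100)),(T(537,216),(46,45,75)),(T(549,106),(91,45,75)),(T(612,566),(-88,0,60))],
"scene":[(S(525,415),(-100,53,10)),(S(112,262),(90,53,10)),(S(80,45),(112,45,100)),(S(215,138),(46,45,75)),(S(567,229),(-88,0,60))]}
def W(p,L):
    c,s=np.cos(p[2]),np.sin(p[2]); L=np.array(L,float); return np.c_[p[0]+c*L[:,0]-s*L[:,1],p[1]+s*L[:,0]+c*L[:,1],L[:,2]]
for k in(["top"],["scene"],["top","scene"]):
    f=lambda p:np.concatenate([(proj(n,W(p,[b for _,b in F[n]]))-[a for a,_ in F[n]]).ravel() for n in k])
    r=least_squares(f,[480,-130,0],x_scale=[1,1,.01]); print(k,r.x[:2].round(1),np.degrees(r.x[2]).round(2)); print(r.fun.reshape(-1,2).round(1).tolist())
E
python3 a.py
```

```text
top [478.1 138.8] -20.36 area ratio 0.79
scene [948.7 187.4] 57.45 area ratio 1.27
['top'] [ 493.9 -142.1] -4.77
[[0.5, -0.4], [0.8, 0.2], [-0.1, 0.0], [-0.8, -0.4], [-0.1, 0.3], [-0.4, 0.1], [0.1, 0.2]]
['scene'] [ 492.  -137.3] -5.5
[[0.1, -0.5], [-0.8, -1.5], [-0.3, -0.2], [0.4, 1.6], [0.5, 0.5]]
['top', 'scene'] [ 493.5 -141. ] -5.04
[[0.2, -0.3], [0.5, 0.5], [-0.8, 0.0], [-1.1, -0.4], [-0.5, 0.4], [-0.6, 0.2], [-0.6, 0.3], [0.4, -1.9], [-0.6, -2.3], [-0.2, -1.0], [0.6, 0.6], [0.6, -0.8]]
```

```bash
sed -i 's/(3,110,90),(16,255,255))/(2,90,60),(18,255,255)); m[:, :ROI[n][0]]=0; m[:,ROI[n][1]:]=0; m[:ROI[n][2]]=0/' h.py; echo 'ROI={"top":(200,460,150),"scene":(270,420,150)}' >> h.py
python3 a.py | grep area
python3 - <<'E'
from h import *
for n in("top","scene"):
    m=omask(n); print(n,mom(m*1)[:4], [np.where(m)[i].min() for i in(0,1)],[np.where(m)[i].max() for i in(0,1)])
# shaft end points: scene crop (270+x/4, 225+(y-300)/4)
G=lambda x,y:(270+x/4-.4,225+(y-300)/4-.4)
print("scene near end centre",ray("scene",G(326,525),34)); print("top far end top-edge",ray("top",(240+200/5-.4,195+68/5-.4),38))
E
```

```text
top [478.  138.8] -20.88 area ratio 0.82
scene [481.4 140.4] -20.66 area ratio 0.76
top (267.92083333333335, 238.525, np.float64(-1.1616800011526702), 240.0) [np.int64(228), np.int64(260)] [np.int64(249), np.int64(276)]
scene (320.3180661577608, 257.058524173028, np.float64(0.6578547228166658), 393.0) [np.int64(245), np.int64(308)] [np.int64(271), np.int64(336)]
scene near end centre [415.34646873 164.83018075  34.        ]
top far end top-edge [541.34427998 116.74449881  38.        ]
```

```bash
cat >> h.py <<'E'
def delta(x,y,z,yaw=None,frm=None):
    "shift/roll in tool axes from commanded (or measured) pose, yaw deg of tool x"
    from scipy.spatial.transform import Rotation as Ro
    s=arm.read_state(); R=Ro.from_quat(s['ee_rot']).as_matrix()
    p=s['position'] if frm is None else np.array(frm)
    y0=np.degrees(np.arctan2(R[1,0],R[0,0]))
    print("yaw",round(y0,2),"pos",s['position'].round(1),"F",s['contact_force'].round(1),"w",round(s['gripper_width'],1),"grip",round(s['grasp_force'],1),"t",s['clock'])
    print("shift",(R.T@(np.array([x,y,z])-p)).round(1),"roll",None if yaw is None else round(y0-yaw,2))
E
python3 -c "
from h import *
delta(479,140,130,-20.8,[142.333,608.556,231.312])"
```

```text
yaw -13.17 pos [142.3 608.5 231.3] F [ 0.5 -0.8  0.3] w 85.4 grip 0.0 t 0.5
shift [434.5 379.5 101.4] roll 7.63
```

Request:
drive_tool:
  targets:
    - [-1, 217, 190, 0, 3.8]
    - [-1, 434.5, 379.5, 0, 7.6]
    - [-1, 434.5, 379.5, 0, 7.6]
    - [-1, 434.5, 379.5, 50, 7.6]
    - [-1, 434.5, 379.5, 101, 7.6]
    - [-1, 434.5, 379.5, 101, 7.6]
    - [-1, 434.5, 379.5, 101, 7.6]
    - [-1, 434.5, 379.5, 101, 7.6]
    - [-1, 434.5, 379.5, 101, 7.6]
    - [-1, 434.5, 379.5, 101, 7.6]
    - [-1, 434.5, 379.5, 101, 7.6]
    - [-1, 434.5, 379.5, 101, 7.6]

```text
clock: 1.7
position: [480.0, 137.9, 129.9]
ee_rot: [0.984, -0.181, 0.0, -0.0]
contact_force: [0.5, 0.6, 0.3]
gripper_width: 85.3
grasp_force: 0.0
```

```bash
python3 -c "
from h import *
im=arm.get_image('scene')[150:300,240:440]; cv2.imwrite('pics/c3.png',cv2.resize(im,None,fx=4,fy=4,interpolation=3))
delta(479,140,15,-20.8)"
```

```text
yaw -21.06 pos [481.1 134.7 128.3] F [ 2.5 -2.1  0.5] w 85.2 grip 0.0 t 1.75
shift [ -3.7  -4.5 113.3] roll -0.26
```

View pics/c3.png

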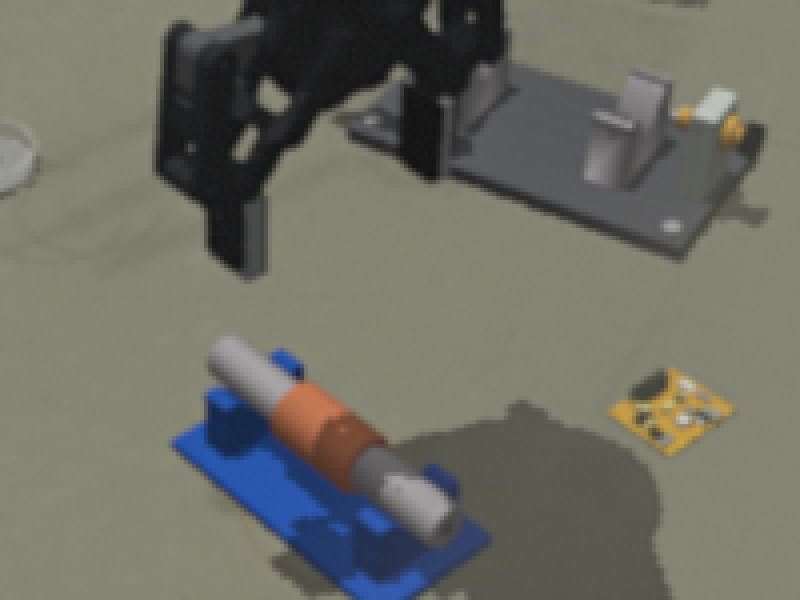

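The gripper hangs over the cradle, its closing line across the copper drum (drum about (330,430) in the crop). The arm is still settling, so I will let it settle and lower part-way.

Request:
drive_tool:
  targets:
    - [-1, 0, 0, 0, 0]
    - [-1, 0, 0, 20, 0]
    - [-1, 0, 0, 40, 0]
    - [-1, 0, 0, 60, 0]
    - [-1, 0, 0, 60, 0]
    - [-1, 0, 0, 60, 0]
    - [-1, 0, 0, 60, 0]

```text
clock: 2.45
position: [479.7, 141.1, 71.6]
ee_rot: [0.984, -0.18, 0.001, -0.001]
contact_force: [-0.1, -0.6, 1.2]
gripper_width: 85.8
grasp_force: 0.0
```

```bash
python3 -c "
from h import *
delta(479,140,15,-20.8)"
```

```text
yaw -20.7 pos [479.7 141.1  71.6] F [-0.1 -0.6  1.2] w 85.8 grip 0.0 t 2.45
shift [-0.3  1.4 56.6] roll 0.1
```

Request:
drive_tool:
  targets:
    - [-1, 0, 0, 15, 0]
    - [-1, 0, 0, 30, 0]
    - [-1, 0, 0, 45, 0]
    - [-1, 0, 0, 55, 0]
    - [-1, 0, 0, 55, 0]
    - [-1, 0, 0, 55, 0]
    - [-1, 0, 0, 55, 0]
    - [-0.5, 0, 0, 55, 0]
    - [-0.1, 0, 0, 55, 0]
    - [0, 0, 0, 55, 0]
    - [0, 0, 0, 55, 0]
    - [0, 0, 0, 55, 0]

```text
clock: 3.65
position: [479.0, 140.1, 15.3]
ee_rot: [0.984, -0.18, 0.0, -0.0]
contact_force: [-0.1, 0.2, 1.0]
gripper_width: 42.9
grasp_force: 0.0
```

Now close gently in steps and watch for side force.

Request:
drive_tool:
  targets:
    - [0.1, 0, 0, 0, 0]
    - [0.2, 0, 0, 0, 0]
    - [0.25, 0, 0, 0, 0]
    - [0.3, 0, 0, 0, 0]
    - [0.35, 0, 0, 0, 0]
    - [0.4, 0, 0, 0, 0]
    - [0.5, 0, 0, 0, 0]
    - [0.6, 0, 0, 0, 0]
    - [1, 0, 0, 0, 0]
    - [1, 0, 0, 0, 0]

```text
clock: 4.65
position: [478.8, 139.8, 15.5]
ee_rot: [0.984, -0.18, -0.0, 0.0]
contact_force: [-1.5, -2.9, 5.7]
gripper_width: 26.2
grasp_force: 58.8
```

Request:
drive_tool:
  targets:
    - [1, 0, 0, -5, 0]
    - [1, 0, 0, -10, 0]
    - [1, 0, 0, -30, 0]
    - [1, 0, 0, -60, 0]
    - [1, 0, 0, -100, 0]
    - [1, 0, 0, -135, 0]
    - [1, 0, 0, -135, 0]
    - [1, 0, 0, -135, 0]
    - [1, 0, 0, -135, 0]
    - [1, 0, 0, -135, 0]

```text
clock: 5.65
position: [478.0, 139.6, 148.6]
ee_rot: [0.984, -0.18, -0.001, 0.001]
contact_force: [0.7, -0.7, -2.9]
gripper_width: 26.8
grasp_force: 59.5
```

```bash
python3 -c "
from h import *
c,s=np.cos(np.radians(-5)),np.sin(np.radians(-5))
delta(493.5+8*c,-141+8*s,150,-5,[479,140,150])"
```

```text
yaw -20.78 pos [478.  139.6 148.6] F [ 0.7 -0.7 -2.9] w 26.8 grip 59.5 t 5.65
shift [121.  255.4   0.4] roll -15.78
```

Request:
drive_tool:
  targets:
    - [1, 20, 42, 0, -4]
    - [1, 40, 85, 0, -8]
    - [1, 61, 128, 0, -12]
    - [1, 81, 170, 0, -15.8]
    - [1, 101, 213, 0, -15.8]
    - [1, 115, 243, 0, -15.8]
    - [1, 121, 255.4, 0, -15.8]
    - [1, 121, 255.4, 0, -15.8]
    - [1, 121, 255.4, 0, -15.8]
    - [1, 121, 255.4, 0, -15.8]
    - [1, 121, 255.4, 0, -15.8]
    - [1, 121, 255.4, 0, -15.8]

```text
clock: 6.85
position: [501.6, -140.7, 150.4]
ee_rot: [0.999, -0.043, 0.0, -0.0]
contact_force: [1.7, -0.7, -2.6]
gripper_width: 26.3
grasp_force: 59.8
```

Request:
drive_tool:
  targets:
    - [1, 0, 0, 20, 0]
    - [1, 0, 0, 40, 0]
    - [1, 0, 0, 50, 0]
    - [1, 0, 0, 50, 0]
    - [1, 0, 0, 50, 0]
    - [1, 0, 0, 50, 0]
    - [1, 0, 0, 50, 0]

```text
clock: 7.55
position: [502.2, -141.6, 101.2]
ee_rot: [0.999, -0.043, 0.001, -0.0]
contact_force: [0.6, 0.3, -3.7]
gripper_width: 26.2
grasp_force: 59.8
```

```bash
python3 -c "
from h import *
f=lambda im,x,y,w,h,k:cv2.resize(im[y:y+h,x:x+w],None,fx=k,fy=k,interpolation=3)
o=np.zeros((600,800,3),np.uint8)
o[:,:400]=f(arm.get_image('top'),360,165,80,120,5); o[:450,400:]=f(arm.get_image('scene'),330,120,100,112,4)[:448][:450] if 0 else cv2.resize(arm.get_image('scene')[120:232,330:430],(400,450),interpolation=3)
cv2.imwrite('pics/c4.png',o)
delta(501.5,-141.7,100,-5)"
```

```text
yaw -4.97 pos [ 501.9 -141.7  101. ] F [ 0.8 -0.4 -2.7] w 26.7 grip 59.8 t 7.65
shift [-0.4  0.1  1. ] roll 0.03
```

View pics/c4.png

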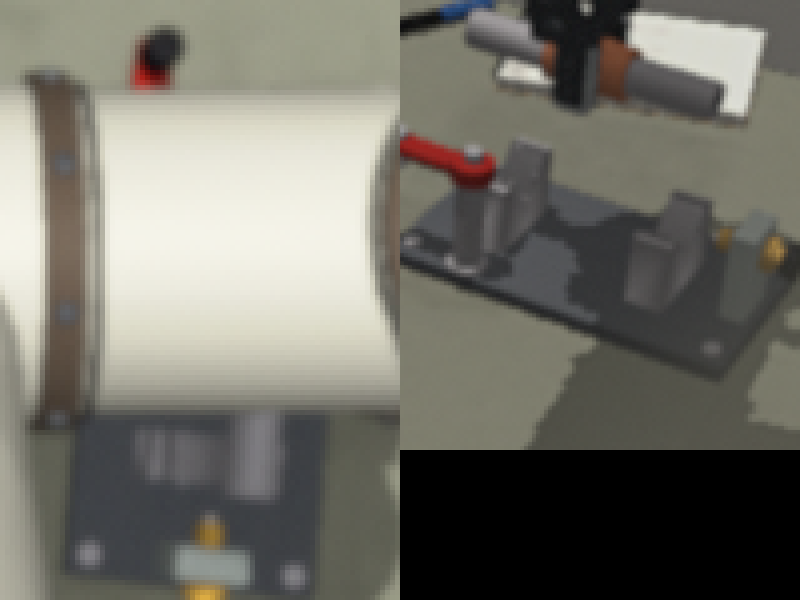

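```bash
python3 -c "
from h import *
print('near end',ray('top',(360+256/5-.4,165+497/5-.4),119))
print('exp',501.9-67*np.cos(.087),-141.7+67*np.sin(.087))
c,s=np.cos(np.radians(-5)),np.sin(np.radians(-5))
for uv in[(402.6,256.6),(406.8,212)]:
    w=ray('top',uv,49); d=w-[493.5,-141,0]; print(w.round(1),'fix',c*d[0]+s*d[1],-s*d[0]+c*d[1])
K=lambda x,y:(330+x/4-.4-100,120+y*112/450-.4)
for a in[(720,98),(470,25)]: print('scene',ray('scene',K(*a),119))
# projected expected features in scene for the fixture fit
"
```

```text
near end [ 435.08747603 -139.99300195  119.        ]
exp 435.1534016064297 -135.87835050115132
[ 448.4 -137.5   49. ] fix -45.18875993110203 -0.47634511311754224
[ 539.5 -145.6   49. ] fix 46.2248091232308 -0.5633255140798523
scene [ 433.6901095  -137.27045243  119.        ]
scene [ 568.90347176 -145.48274165  119.        ]
```

Request:
drive_tool:
  targets:
    - [1, 0, -3, 15, 0]
    - [1, 0, -3, 30, 0]
    - [1, 0, -3, 45, 0]
    - [1, 0, -3, 54, 0]
    - [1, 0, -3, 54, 0]
    - [1, 0, -3, 54, 0]
    - [1, 0, -3, 54, 0]
    - [1, 0, -3, 54, 0]

```text
clock: 8.45
position: [502.4, -138.7, 47.1]
ee_rot: [0.999, -0.043, 0.001, -0.0]
contact_force: [0.9, -0.2, -3.6]
gripper_width: 26.5
grasp_force: 59.8
```

```bash
python3 -c "
from h import *
f=lambda im,x,y,w,h,k:cv2.resize(im[y:y+h,x:x+w],None,fx=k,fy=k,interpolation=3)
o=np.zeros((600,800,3),np.uint8)
o[:150,:]=0
o[:,:]=f(arm.get_image('scene'),335,140,100,75,8)
t=f(arm.get_image('top'),380,235,40,45,5)
o[:225,600:]=t
cv2.imwrite('pics/c5.png',o)
delta(501.5,-138.7,46,-5)"
```

```text
yaw -4.96 pos [ 502.1 -138.7   46.8] F [-0.1 -0.1 -3.6] w 26.3 grip 59.8 t 8.55
shift [-0.6  0.1  0.8] roll 0.04
```

View pics/c5.png

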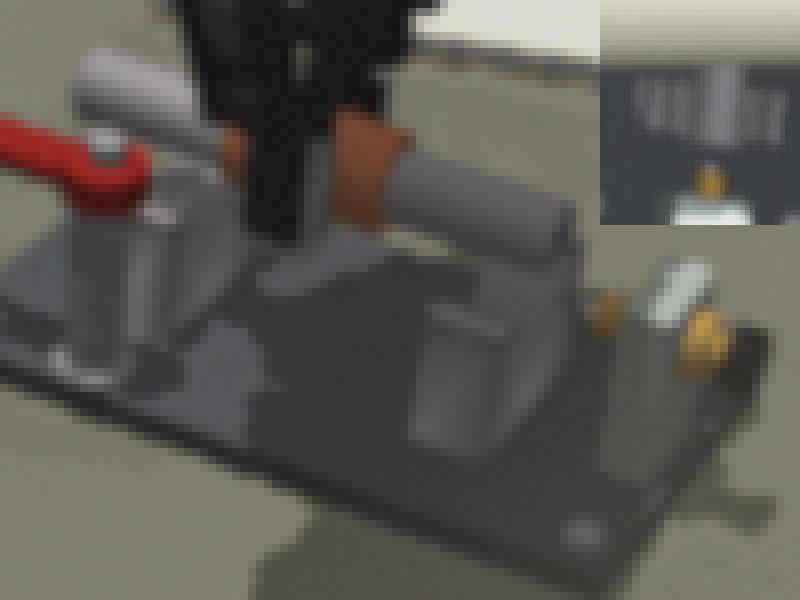

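Request:
drive_tool:
  targets:
    - [1, 0, -0.6, 4, 0]
    - [1, 0, -0.6, 8, 0]
    - [1, 0, -0.6, 12, 0]
    - [1, 0, -0.6, 15, 0]
    - [1, 0, -0.6, 16, 0]
    - [1, 0, -0.6, 16, 0]
    - [1, 0, -0.6, 16, 0]
    - [1, 0, -0.6, 16, 0]

```text
clock: 9.35
position: [501.7, -138.5, 30.5]
ee_rot: [0.999, -0.043, -0.0, 0.0]
contact_force: [-1.0, -4.8, 0.2]
gripper_width: 26.5
grasp_force: 60.3
```

Request:
drive_tool:
  targets:
    - [1, 0, 1, 0, 0]
    - [1, 0, 2, 0, 0]
    - [1, 0, 2, 0, 0]
    - [1, 0, 2, 0, 0]

```text
clock: 9.75
position: [501.8, -139.7, 30.1]
ee_rot: [0.999, -0.043, -0.0, -0.0]
contact_force: [0.0, -0.2, -2.8]
gripper_width: 26.2
grasp_force: 59.9
```

Request:
drive_tool:
  targets:
    - [1, 0, 0, 1, 0]
    - [1, 0, 0, 2, 0]
    - [1, 0, 0, 2, 0]
    - [1, 0, 0, 2, 0]

```text
clock: 10.15
position: [502.0, -140.3, 28.7]
ee_rot: [0.999, -0.043, 0.0, 0.0]
contact_force: [-1.9, -3.0, 2.1]
gripper_width: 26.3
grasp_force: 60.3
```

```bash
python3 -c "
from h import *
s=arm.read_state(); print(s['position'],s['contact_force'],s['wrist_torque'])"
```

```text
[ 501.99158703 -140.30739006   28.71709793] [-1.87765771 -2.98910352  2.07752885] [-0.69951654  0.20841297  0.11767043]
```

Request:
drive_tool:
  targets:
    - [1, 0, 1, 0, 0]
    - [1, 0, 1, 0, 0]
    - [1, 0, 1, 0.5, 0]
    - [1, 0, 1, 0.5, 0]
    - [1, 0, 1, 0.5, 0]

```text
clock: 10.65
position: [501.6, -141.2, 27.9]
ee_rot: [0.999, -0.043, -0.0, 0.0]
contact_force: [-0.5, -2.1, 1.0]
gripper_width: 26.6
grasp_force: 60.1
```

```bash
python3 -c "
from h import *
s=arm.read_state(); print(s['position'],s['contact_force'],s['wrist_torque'])"
```

```text
[ 501.57609374 -141.16479892   27.87211075] [-0.45025213 -2.09701784  0.96347524] [-0.54605834  0.23532891 -0.02293555]
```

Request:
drive_tool:
  targets:
    - [1, 0, 0.7, 0, 0]
    - [1, 0, 0.7, 0.5, 0]
    - [1, 0, 0.7, 0.5, 0]
    - [1, 0, 0.7, 0.5, 0]

```text
clock: 11.05
position: [501.5, -141.5, 27.6]
ee_rot: [0.999, -0.043, 0.0, -0.0]
contact_force: [-1.4, 1.7, 5.0]
gripper_width: 26.5
grasp_force: 60.5
```

```bash
python3 -c "
from h import *
s=arm.read_state(); print(s['position'],s['contact_force'],s['wrist_torque'])"
```

```text
[ 501.53969345 -141.53543808   27.56332679] [-1.40795575  1.70670438  4.96839735] [0.47453702 0.43646157 0.08919844]
```

Request:
drive_tool:
  targets:
    - [0.2, 0, 0, 0, 0]
    - [0.1, 0, 0, 0, 0]
    - [0.1, 0, 0, 0, 0]
    - [0.1, 0, 0, 0, 0]
    - [0.1, 0, 0, 0, 0]

```text
clock: 11.55
position: [501.6, -141.8, 27.2]
ee_rot: [0.999, -0.043, 0.0, -0.0]
contact_force: [-0.1, -0.0, 0.8]
gripper_width: 38.5
grasp_force: 0.0
```

```bash
python3 -c "
from h import *
s=arm.read_state(); print(s['position'],s['contact_force'],s['wrist_torque'])
f=lambda im,x,y,w,h,k:cv2.resize(im[y:y+h,x:x+w],None,fx=k,fy=k,interpolation=3)
o=f(arm.get_image('scene'),335,140,100,75,8)
t=f(arm.get_image('top'),380,235,40,45,5)
o[:225,600:]=t
cv2.imwrite('pics/c6.png',o)"
```

```text
[ 501.5875371  -141.78817946   27.2400182 ] [-0.08096696 -0.00820673  0.75178072] [0.05198293 0.00054502 0.0097397 ]
```

View pics/c6.png

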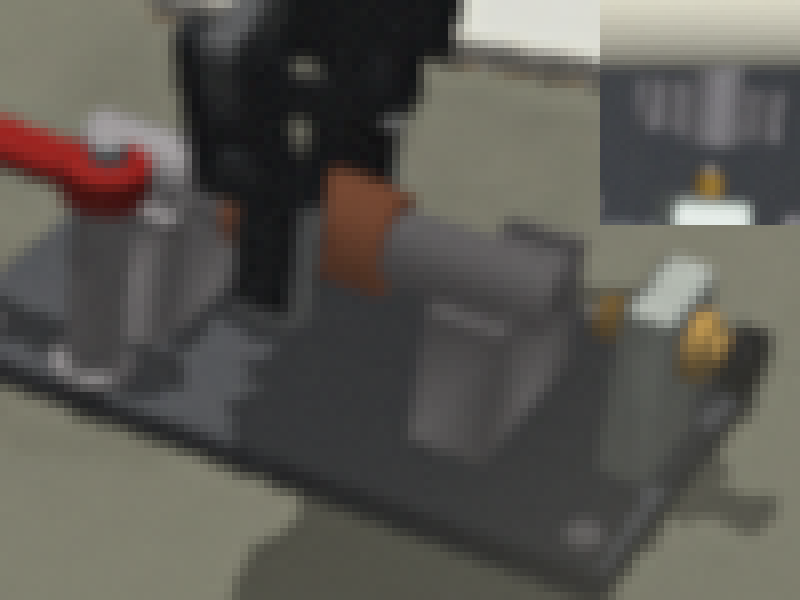

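Request:
drive_tool:
  targets:
    - [0.2, 0, 0, 0, 0]
    - [0.25, 0, 0, 0, 0]
    - [0.3, 0, 0, 0, 0]
    - [0.35, 0, 0, 0, 0]
    - [0.4, 0, 0, 0, 0]
    - [1, 0, 0, 0, 0]
    - [1, 0, 0, 0, 0]
    - [1, 0, 0, 0, 0]

```text
clock: 12.45
position: [501.6, -141.6, 27.6]
ee_rot: [0.999, -0.043, 0.0, -0.0]
contact_force: [-0.3, 2.7, 4.0]
gripper_width: 26.0
grasp_force: 58.7
```

```bash
python3 -c "
from h import *
s=arm.read_state(); print(s['position'],s['contact_force'],s['wrist_torque'])"
```

```text
[ 501.6265938  -141.55836014   27.55603192] [-0.26830084  2.66516703  4.00453147] [0.99916642 0.38773199 0.10639673]
```

Request:
drive_tool:
  targets:
    - [1, 0, -0.4, -0.4, 0]
    - [1, 0, -0.4, -0.4, 0]
    - [1, 0, -0.4, -0.4, 0]
    - [1, 0, -0.4, -0.4, 0]

```text
clock: 12.85
position: [501.6, -141.5, 27.6]
ee_rot: [0.999, -0.043, -0.0, 0.0]
contact_force: [-0.0, 0.6, 0.7]
gripper_width: 26.2
grasp_force: 59.0
```

Request:
drive_tool:
  targets:
    - [1, -0.4, 0, 0, 0]
    - [1, -0.8, 0, 0, 0]
    - [1, -1.2, 0, 0, 0]
    - [1, -1.6, 0, 0, 0]
    - [1, -2, 0, 0, 0]
    - [1, -2.4, 0, 0, 0]
    - [1, -2.8, 0, 0, 0]
    - [1, -2.8, 0, 0, 0]

```text
clock: 13.65
position: [498.6, -141.2, 27.7]
ee_rot: [0.999, -0.043, -0.0, 0.0]
contact_force: [1.0, -2.0, -0.8]
gripper_width: 26.4
grasp_force: 58.9
```

```bash
python3 -c "
from h import *
s=arm.read_state(); print(s['position'],s['contact_force'],s['wrist_torque'])"
```

```text
[ 498.59027981 -141.18018327   27.67983556] [ 1.04575046 -2.00389982 -0.78880535] [-0.54984369 -0.24852131 -0.03514219]
```

Request:
drive_tool:
  targets:
    - [1, -0.3, 0.3, 0, 0]
    - [1, -0.6, 0.3, 0, 0]
    - [1, -0.9, 0.3, 0, 0]
    - [1, -1.2, 0.3, 0, 0]
    - [1, -1.2, 0.3, 0, 0]

```text
clock: 14.15
position: [497.4, -141.2, 27.7]
ee_rot: [0.999, -0.043, -0.0, -0.0]
contact_force: [0.3, 0.5, -1.5]
gripper_width: 26.3
grasp_force: 59.0
```

Request:
drive_tool:
  targets:
    - [1, -0.3, 0, 0, 0]
    - [1, -0.6, 0, 0, 0]
    - [1, -0.9, 0, 0, 0]
    - [1, -1.2, 0, 0, 0]
    - [1, -1.2, 0, 0, 0]

```text
clock: 14.65
position: [496.3, -141.1, 27.7]
ee_rot: [0.999, -0.043, -0.0, -0.0]
contact_force: [-0.1, 1.6, -1.3]
gripper_width: 26.0
grasp_force: 59.0
```

Request:
drive_tool:
  targets:
    - [1, -0.3, 0, 0.2, 0]
    - [1, -0.6, 0, 0.2, 0]
    - [1, -0.9, 0, 0.2, 0]
    - [1, -0.9, 0, 0.2, 0]

```text
clock: 15.05
position: [495.7, -141.1, 27.6]
ee_rot: [0.999, -0.043, 0.0, -0.0]
contact_force: [1.3, 0.1, -1.2]
gripper_width: 26.1
grasp_force: 59.0
```

Request:
drive_tool:
  targets:
    - [1, -0.3, 0, 0, 0]
    - [1, -0.6, 0, 0, 0]
    - [1, -0.9, 0, 0, 0]
    - [1, -0.9, 0, 0, 0]

```text
clock: 15.45
position: [494.8, -141.0, 27.6]
ee_rot: [0.999, -0.043, 0.0, -0.0]
contact_force: [1.4, 2.0, 0.4]
gripper_width: 26.1
grasp_force: 59.0
```

Request:
drive_tool:
  targets:
    - [1, -0.3, 0, 0, 0]
    - [1, -0.6, 0, 0, 0]
    - [1, -0.9, 0, 0, 0]
    - [1, -0.9, 0, 0, 0]

```text
clock: 15.85
position: [493.9, -140.9, 27.6]
ee_rot: [0.999, -0.043, 0.0, -0.0]
contact_force: [2.7, 2.2, 1.4]
gripper_width: 26.1
grasp_force: 59.0
```

Request:
drive_tool:
  targets:
    - [1, -0.3, 0, 0, 0]
    - [1, -0.6, 0, 0, 0]
    - [1, -0.9, 0, 0, 0]
    - [1, -0.9, 0, 0, 0]

```text
clock: 16.25
position: [493.0, -140.9, 27.6]
ee_rot: [0.999, -0.043, 0.0, 0.0]
contact_force: [3.1, 1.3, 0.9]
gripper_width: 26.3
grasp_force: 59.0
```

Request:
drive_tool:
  targets:
    - [1, -0.3, 0, 0, 0]
    - [1, -0.6, 0, 0, 0]
    - [1, -0.9, 0, 0, 0]
    - [1, -0.9, 0, 0, 0]

```text
clock: 16.65
position: [492.1, -140.8, 27.6]
ee_rot: [0.999, -0.043, 0.0, 0.0]
contact_force: [2.9, 1.6, 2.0]
gripper_width: 26.1
grasp_force: 59.1
```

Request:
drive_tool:
  targets:
    - [1, -0.3, 0, 0, 0]
    - [1, -0.6, 0, 0, 0]
    - [1, -0.9, 0, 0, 0]
    - [1, -0.9, 0, 0, 0]

```text
clock: 17.05
position: [491.1, -140.7, 27.6]
ee_rot: [0.999, -0.043, 0.0, -0.0]
contact_force: [3.4, 2.7, 1.7]
gripper_width: 26.1
grasp_force: 59.1
```

Request:
drive_tool:
  targets:
    - [1, -0.3, -0.3, 0, 0]
    - [1, -0.6, -0.3, 0, 0]
    - [1, -0.9, -0.3, 0, 0]
    - [1, -0.9, -0.3, 0, 0]

```text
clock: 17.45
position: [490.5, -140.6, 27.6]
ee_rot: [0.999, -0.043, 0.0, 0.0]
contact_force: [5.3, -1.3, 0.0]
gripper_width: 26.1
grasp_force: 59.1
```

Request:
drive_tool:
  targets:
    - [1, -0.3, 0, 0, 0]
    - [1, -0.6, 0, 0, 0]
    - [1, -0.9, 0, 0, 0]
    - [1, -0.9, 0, 0, 0]

```text
clock: 17.85
position: [490.5, -140.6, 27.6]
ee_rot: [0.999, -0.043, 0.001, 0.0]
contact_force: [6.2, -1.7, -2.0]
gripper_width: 26.4
grasp_force: 59.0
```

Request:
drive_tool:
  targets:
    - [1, -0.2, 0.1, 0.3, 0]
    - [1, -0.4, 0.2, 0.3, 0]
    - [1, -0.5, 0.2, 0.3, 0]
    - [1, -0.5, 0.2, 0.3, 0]
    - [1, -0.5, 0.2, 0.3, 0]

```text
clock: 18.35
position: [490.5, -140.6, 27.6]
ee_rot: [0.999, -0.043, 0.002, 0.0]
contact_force: [7.2, -1.7, -0.6]
gripper_width: 26.7
grasp_force: 59.0
```

Request:
drive_tool:
  targets:
    - [1, -0.2, 0.1, 0, 0]
    - [1, -0.4, 0.2, 0, 0]
    - [1, -0.5, 0.2, 0, 0]
    - [1, -0.5, 0.2, 0, 0]
    - [1, -0.5, 0.2, 0, 0]

```text
clock: 18.85
position: [490.5, -140.6, 27.6]
ee_rot: [0.999, -0.043, 0.002, -0.0]
contact_force: [8.1, -0.9, -2.2]
gripper_width: 26.2
grasp_force: 59.0
```

Request:
drive_tool:
  targets:
    - [1, 0, 0, 0.3, 0]
    - [1, 0, 0, 0.3, 0]
    - [0.2, 0, 0, 0.3, 0]
    - [0.1, 0, 0, 0.3, 0]
    - [0, 0, 0, 0.3, 0]
    - [-0.2, 0, 0, 0.3, 0]
    - [-0.2, 0, 0, 0.3, 0]
    - [-0.2, 0, 0, 0.3, 0]

```text
clock: 19.65
position: [487.9, -140.6, 26.8]
ee_rot: [0.999, -0.043, -0.0, -0.0]
contact_force: [0.1, 0.8, 0.4]
gripper_width: 51.2
grasp_force: 0.0
```

```bash
python3 -c "
from h import *
f=lambda im,x,y,w,h,k:cv2.resize(im[y:y+h,x:x+w],None,fx=k,fy=k,interpolation=3)
o=f(arm.get_image('scene'),335,140,100,75,8)
t=f(arm.get_image('top'),380,235,40,45,5)
o[:225,600:]=t
cv2.imwrite('pics/c7.png',o); delta(490,-141,140,-5)"
```

```text
yaw -4.97 pos [ 488.  -140.6   26.9] F [-0.3  0.3 -0.5] w 51.4 grip 0.0 t 19.75
shift [   1.9    0.3 -113.1] roll 0.03
```

View pics/c7.png

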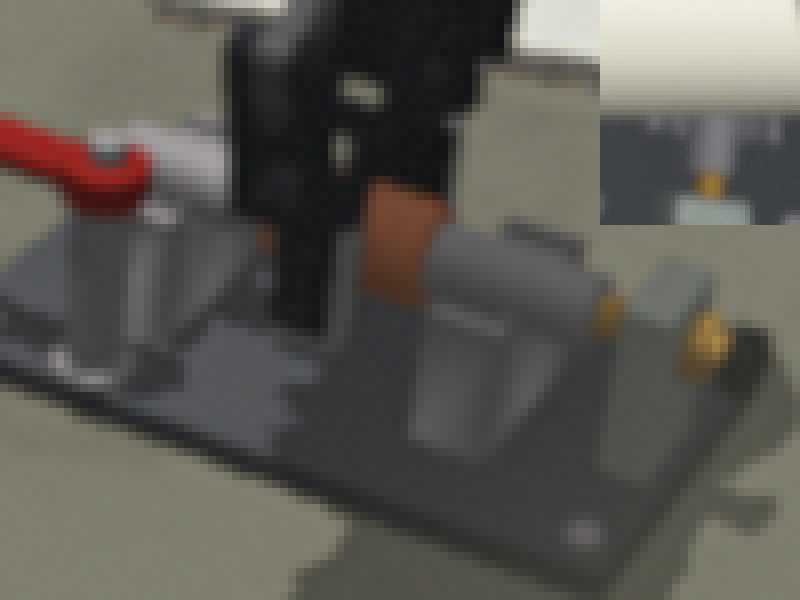

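Request:
drive_tool:
  targets:
    - [-0.2, 1, 0, 0, 0]
    - [-0.2, 1, 0, -15, 0]
    - [-0.2, 1, 0, -40, 0]
    - [-0.2, 1, 0, -75, 0]
    - [-0.2, 1, 0, -105, 0]
    - [0.2, 1, 0, -105, 0]
    - [0.2, 1, 0, -105, 0]
    - [0.2, 1, 0, -105, 0]

```text
clock: 20.55
position: [488.3, -140.6, 131.0]
ee_rot: [0.999, -0.043, -0.001, -0.0]
contact_force: [0.6, -0.1, -1.2]
gripper_width: 34.1
grasp_force: 0.0
```

```bash
python3 -c "
from h import *
print(arm.read_state()['joints'].round(2))
delta(609,-105.9,80,-5)
print('knob', [ray('top',(360+(566-400)/5-.4,165+46/5-.4),100), ray('scene',(305+80/5-.4,130+45/5-.4),100)])
for i in range(1,11):
    a=np.radians(3*i); print(round(-66*(1-np.cos(a)),1),round(66*np.sin(a),1),end=' | ')"
```

```text
[ 0.04  0.29 -0.41 -0.   -0.87  1.44]
yaw -4.98 pos [ 488.3 -140.6  131. ] F [ 0.6 -0.1 -1.2] w 34.1 grip 0.0 t 20.55
shift [117.3 -45.   50.7] roll 0.02
knob [array([ 608.36549625, -108.10927501,  100.        ]), array([ 606.92291332, -102.68488642,  100.        ])]
-0.1 3.5 | -0.4 6.9 | -0.8 10.3 | -1.4 13.7 | -2.2 17.1 | -3.2 20.4 | -4.4 23.7 | -5.7 26.8 | -7.2 30.0 | -8.8 33.0 |
```

Request:
drive_tool:
  targets:
    - [0.2, 30, -12, 0, 0]
    - [0.2, 65, -25, 0, 0]
    - [0.2, 100, -39, 0, 0]
    - [0.2, 116.5, -45.3, 0, 0]
    - [0.2, 116.5, -45.3, 0, 0]
    - [0.2, 116.5, -45.3, 0, 0]
    - [0.2, 116.5, -45.3, 0, 0]
    - [0.2, 116.5, -45.3, 0, 0]

```text
clock: 21.35
position: [608.2, -106.0, 131.8]
ee_rot: [0.999, -0.044, -0.0, 0.0]
contact_force: [-0.2, 0.2, -1.0]
gripper_width: 34.0
grasp_force: 0.0
```

```bash
python3 -c "
from h import *
f=lambda im,x,y,w,h,k:cv2.resize(im[y:y+h,x:x+w],None,fx=k,fy=k,interpolation=3)
o=f(arm.get_image('scene'),290,80,120,90,6)
cv2.imwrite('pics/c8.png',o); delta(608.3,-105.5,80,-5)"
```

```text
yaw -4.99 pos [ 608.4 -106.   132.1] F [-0.1  0.  -0.3] w 34.2 grip 0.0 t 21.4
shift [-0.1 -0.5 52.1] roll 0.01
```

View pics/c8.png

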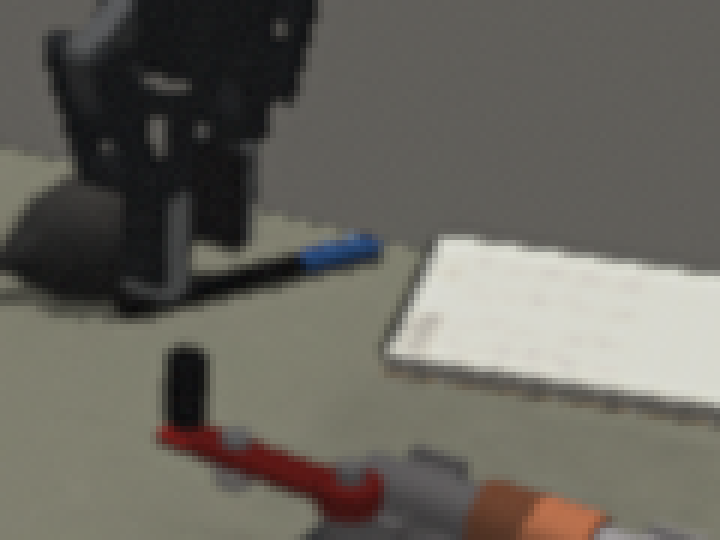

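```bash
python3 -c "
from h import *
for P in [(608.4,-106,100),(608.4,-106,132),(608.4,-106+15,132),(608.4,-106-15,132),(608.4,-101,100),(613.4,-106,100)]: print(P,((proj('scene',[P])[0]-[290,80]+.4)*6).round(0))"
```

```text
(608.4, -106, 100) [187. 349.]
(608.4, -106, 132) [189. 264.]
(608.4, -91, 132) [168. 282.]
(608.4, -121, 132) [209. 245.]
(608.4, -101, 100) [180. 355.]
(613.4, -106, 100) [173. 345.]
```

Spot on: the knob top projects at (187,349) in the crop, as seen. Descend over the knob and narrow the fingers.

Request:
drive_tool:
  targets:
    - [0.2, 0, 0, 12, 0]
    - [0.2, 0, 0, 24, 0]
    - [0.2, 0, 0, 36, 0]
    - [0.2, 0, 0, 48, 0]
    - [0.2, 0, 0, 52, 0]
    - [0.2, 0, 0, 52, 0]
    - [0.3, 0, 0, 52, 0]
    - [0.45, 0, 0, 52, 0]
    - [0.45, 0, 0, 52, 0]
    - [0.45, 0, 0, 52, 0]
    - [0.45, 0, 0, 52, 0]

```text
clock: 22.5
position: [609.3, -105.6, 80.2]
ee_rot: [0.999, -0.043, 0.0, -0.0]
contact_force: [-0.1, 0.0, -0.0]
gripper_width: 23.4
grasp_force: 0.0
```

Request:
drive_tool:
  targets:
    - [0.45, -0.1, 3.5, 0, 3]
    - [0.45, -0.4, 6.9, 0, 6]
    - [0.45, -0.8, 10.3, 0, 9]
    - [0.45, -1.4, 13.7, 0, 12]
    - [0.45, -2.2, 17.1, 0, 15]
    - [0.45, -3.2, 20.4, 0, 18]
    - [0.45, -4.4, 23.7, 0, 21]
    - [0.45, -5.7, 26.8, 0, 24]
    - [0.45, -7.2, 30.0, 0, 27]
    - [0.45, -8.8, 33.0, 0, 30]
    - [0.45, -8.8, 33.0, 0, 30]

```text
clock: 23.6
position: [597.5, -137.9, 80.1]
ee_rot: [0.954, -0.301, 0.0, -0.0]
contact_force: [0.0, -0.4, -0.5]
gripper_width: 23.4
grasp_force: 0.0
```

Request:
drive_tool:
  targets:
    - [0.45, -0.1, 3.5, 0, 3]
    - [0.45, -0.4, 6.9, 0, 6]
    - [0.45, -0.8, 10.3, 0, 9]
    - [0.45, -1.4, 13.7, 0, 12]
    - [0.45, -2.2, 17.1, 0, 15]
    - [0.45, -3.2, 20.4, 0, 18]
    - [0.45, -4.4, 23.7, 0, 21]
    - [0.45, -5.7, 26.8, 0, 24]
    - [0.45, -7.2, 30.0, 0, 27]
    - [0.45, -8.8, 33.0, 0, 30]
    - [0.45, -8.8, 33.0, 0, 30]

```text
clock: 24.7
position: [571.5, -159.7, 80.1]
ee_rot: [0.844, -0.537, 0.0, -0.0]
contact_force: [0.9, 0.5, -0.3]
gripper_width: 23.6
grasp_force: 0.0
```

Request:
drive_tool:
  targets:
    - [0.45, -0.1, 3.5, 0, 3]
    - [0.45, -0.4, 6.9, 0, 6]
    - [0.45, -0.8, 10.3, 0, 9]
    - [0.45, -1.4, 13.7, 0, 12]
    - [0.45, -2.2, 17.1, 0, 15]
    - [0.45, -2.2, 17.1, 0, 15]

```text
clock: 25.3
position: [555.3, -164.9, 80.1]
ee_rot: [0.767, -0.642, 0.0, -0.0]
contact_force: [0.8, 0.6, 0.0]
gripper_width: 23.4
grasp_force: 0.2
```

Request:
drive_tool:
  targets:
    - [0.45, -0.1, 3.5, 0, 3]
    - [0.45, -0.4, 6.9, 0, 6]
    - [0.45, -0.8, 10.3, 0, 9]
    - [0.45, -1.4, 13.7, 0, 12]
    - [0.45, -2.2, 17.1, 0, 15]
    - [0.45, -2.2, 17.1, 0, 15]

```text
clock: 25.9
position: [537.8, -165.8, 80.1]
ee_rot: [-0.677, 0.736, -0.0, -0.0]
contact_force: [0.8, -0.2, -0.8]
gripper_width: 23.5
grasp_force: 0.2
```

Request:
drive_tool:
  targets:
    - [0.45, 0, 1, 0, 0]
    - [0.45, 0, 2, 0, 0]
    - [0.45, 0, 3, 0, 0]
    - [0.45, 0, 3, 0, 0]
    - [0.45, 0, 3, 0, 0]

```text
clock: 26.4
position: [535.0, -165.8, 80.1]
ee_rot: [-0.676, 0.737, -0.0, 0.0]
contact_force: [2.6, -1.8, 0.4]
gripper_width: 23.2
grasp_force: 1.3
```

Request:
drive_tool:
  targets:
    - [0.45, 0, 1, 0, 0]
    - [0.45, 0, 2, 0, 0]
    - [0.45, 0, 2, 0, 0]
    - [0.45, 0, 2, 0, 0]

```text
clock: 26.8
position: [534.2, -165.6, 80.2]
ee_rot: [-0.676, 0.737, -0.001, 0.001]
contact_force: [4.8, -4.0, -2.7]
gripper_width: 23.7
grasp_force: 2.7
```

Request:
drive_tool:
  targets:
    - [0.45, 0, 0.7, 0, 0]
    - [0.45, 0, 1.5, 0, 0]
    - [0.45, 0, 1.5, 0, 0]
    - [0.45, 0, 1.5, 0, 0]

```text
clock: 27.2
position: [534.1, -165.6, 80.3]
ee_rot: [-0.676, 0.737, -0.002, 0.002]
contact_force: [7.5, -4.2, -4.6]
gripper_width: 23.6
grasp_force: 4.1
```

```bash
python3 -c "
from h import *
im=arm.get_image('scene'); cv2.imwrite('pics/c9.png',cv2.resize(im[100:220,310:450],None,fx=5,fy=5,interpolation=3)); delta(535,-165.8,80,-95)"
```

```text
yaw -94.92 pos [ 534.1 -165.5   80.3] F [ 8.  -3.9 -4.6] w 23.4 grip 4.1 t 27.25
shift [ 0.2 -0.9  0.3] roll 0.08
```

View pics/c9.png

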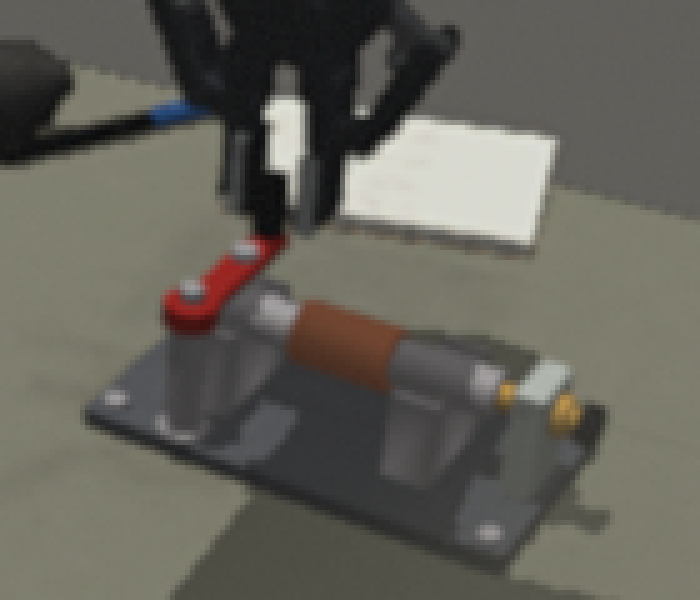

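Request:
drive_tool:
  targets:
    - [0.45, 0, -1.5, 0, 0]
    - [0.45, 0, -3, 0, 0]
    - [0.45, 0, -4.5, 0, 0]
    - [0.45, 0, -5.5, 0, 0]
    - [0.2, 0, -5.5, 0, 0]
    - [0.2, 0, -5.5, 0, 0]
    - [0.2, 0, -5.5, -10, 0]
    - [0.2, 0, -5.5, -30, 0]
    - [0.2, 0, -5.5, -60, 0]
    - [0.2, 0, -5.5, -90, 0]
    - [0.2, 0, -5.5, -120, 0]
    - [0.2, 0, -5.5, -120, 0]

```text
clock: 28.45
position: [539.4, -166.2, 205.7]
ee_rot: [-0.676, 0.737, -0.004, 0.003]
contact_force: [-0.1, -0.0, 0.6]
gripper_width: 34.4
grasp_force: 0.0
```

Request:
drive_tool:
  targets:
    - [0.2, 60, 0, -20, 0]
    - [0.2, 120, 0, -30, 0]
    - [0.2, 120, 0, -30, 0]
    - [0.2, 120, 0, -30, 0]
    - [0.2, 120, 0, -30, 0]
    - [0.2, 120, 0, -30, 0]
    - [0.2, 120, 0, -30, 0]

```text
clock: 29.15
position: [526.4, -284.1, 229.7]
ee_rot: [-0.676, 0.737, 0.0, -0.0]
contact_force: [0.7, -0.1, -0.3]
gripper_width: 34.3
grasp_force: 0.0
```

```bash
python3 -c "
from h import *
im=arm.get_image('scene'); a=cv2.resize(im[110:210,320:440],None,fx=5,fy=5,interpolation=3)
t=cv2.resize(arm.get_image('top')[180:300,365:445],None,fx=2.4,fy=4.17)[:500]
t=cv2.resize(arm.get_image('top')[180:305,390-25:415],(200,500),interpolation=3)
cv2.imwrite('pics/c10.png',np.hstack([a,t])); s=arm.read_state(); print(s['position'],s['contact_force'],s['clock'],s['joint_vel'].round(3))"
```

```text
[ 526.54820296 -284.44396859  229.89502772] [ 0.20978894  0.50595487 -0.35878635] 29.3 [-0.007  0.     0.004  0.002 -0.     0.002]
```

View pics/c10.png

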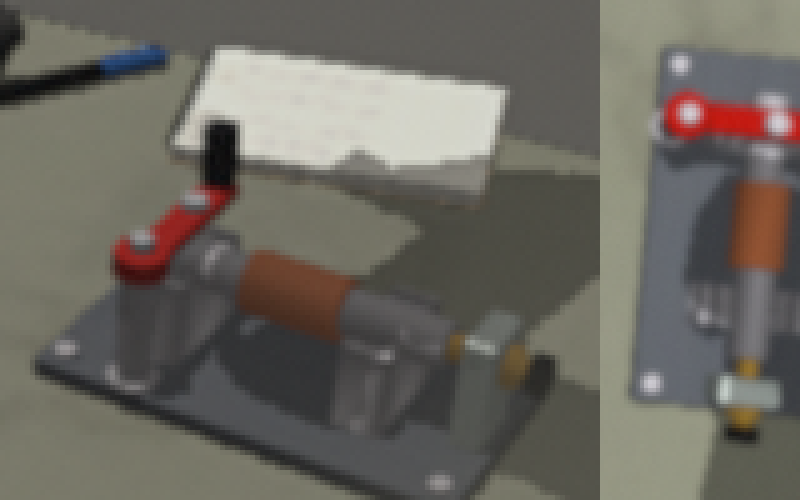

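The clamp arm lies square across the spindle. The spindle is bedded in both Vs with its end on the brass screw ((455,345) in the scene crop, (745,360) in the top one). The robot is clear of everything.

```bash
python3 -c "
from bench import arm
print(arm.job_done())"
```

```text
the job is handed in; nothing more can be done
None
```

Job handed in at about 29 s: the spindle is bedded in both Vs with its end against the stop screw (total push about 8 N, of which roughly 3 N was sliding drag), and the clamp is swung round onto its own stop. The hand-in gave no verdict.

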